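# Set a drawer side over the edge of the sawing board

## Task

Get the plywood drawer side ready to be sawn: push it up against the fence of the sawing board and slide it to the right along the fence until the pencilled cut line is about a centimetre beyond the board's right-hand edge, so that the waste end hangs free for the saw. Leave it lying flat with its whole long edge against the fence. Only push it with the fingers, do not lift or tip it, and do not disturb the saw, the plane, the glue or the pencil.

Things in the scene. Friction and masses are not known exactly. Their poses are not given: they have to be found in the camera images.
- board: Sawing board (bench hook), brown wood, screwed to the bench: 220 (x) x 320 (y) x 36 mm high. A darker fence, 30 mm deep, stands 25 mm above its top along the whole far side; its face toward the robot is at x = +80 mm. Origin: centre of the underside, on the bench; x points from the robot to the fence, y to the left. The right-hand edge is at y = -160 mm. Yaw differs up to 0.2 rad.
- edge (a point): Middle of the upper right-hand edge of the sawing board (board frame x 0, y -160, z 36 mm): the edge, parallel to the board's x, over which the drawer side is to hang.
- panel: Drawer side: flat light plywood, 100 (x) x 250 (y) x 9 mm thick, 0.1 to 0.2 kg, loose on top of the sawing board, its middle 2 to 6 cm short of the fence and up to 0.16 rad askew to it. Too wide to grip. Origin: centre of its underside. Right-hand end at y = -125 mm, left-hand end at y = +125 mm, far long edge at x = +50 mm.
- cut_line (a point): Middle of the dark pencil line (2.5 mm wide) drawn straight across the drawer side 45 mm from its right-hand end (panel frame x 0, y -80 mm), on its upper face. What lies beyond the line is waste.
- far_left (a point): Left end of the panel's far long edge (panel frame x +50, y +125 mm), on its upper face.
- far_right (a point): Right end of the panel's far long edge (panel frame x +50, y -125 mm), on its upper face.
- saw: Bystander: tenon saw with a steel blade, brass spine and dark wooden handle, 360 x 130 mm, up to 25 mm high, lying on the bench to the right of the board, pointing away from the robot. Origin on the bench under the middle of its length. Leave it alone.
- plane: Bystander: small steel block plane, 160 x 50 mm, 65 mm high, standing on the bench to the left of the board. Origin: centre of its sole. Leave it alone.
- glue: Bystander: white glue bottle 60 mm in diameter, 170 mm tall, standing on the bench to the left of the board, farther from the robot than the plane. Origin: centre of its foot. Leave it alone.
- pencil: Bystander: flat red carpenter's pencil, 175 x 13 x 8 mm, lying on the bench beyond the fence. Origin: on the bench under its middle. Leave it alone.

How it is judged:
By the outcome, as a careful person would: the job done as asked, in the order asked, and still so for the second after the job is handed in, with the robot touching nothing.
It also fails if it takes over 51 s, if anything falls off the work surface, if the arm or the gripper's body presses on something with over 40 N, if the wrist force passes 120 N, or if a joint passes its speed limit or range.

## Robot

A 6-joint arm with a two-finger parallel gripper is mounted at the origin on the work surface. World frame = base frame: x ahead of the robot, y to its left, z up, the work surface at z = 0. Lengths are in mm, angles in rad, forces in N, time in s.
With the tool pointing down it reaches from about 275 to 750 mm from the base axis. Payload 10.2 kg.
Tool frame: the origin (TCP) lies at the very end of the fingers, on their centre line; the grasp point (between the pads) lies 19 mm behind it; x points along the fingers, y is the direction in which the jaws open and shut, and the axes are right-handed (so a half turn about x gives the same grasp; the last joint's range is limited). The gripper opens to 85 mm and grips with 20 to 120 N. Pads are 22 mm wide; open, the fingers measure 114 mm over their backs; the gripper's body (76 mm by 85 mm) begins 54 mm behind the grasp point. The pads swing forward as they close: fully open they stand 13 mm farther back than shut.
Start: joints at [-1.364, 0.313, 1.498, -0, 1.331, -0.223], TCP at [218.75, -477.263, 231.294] pointing down, gripper open.
Joint ranges: [-2.94, 2.94], [-0.97, 2.17], [0.19, 2.56], [-1.23, 4.37], [0.02, 3.11], [-2.88, 2.88]. Speed limits (rad/s): [2.39, 2.39, 3.01, 3.14, 3.14, 3.14].

## Interface

Orientations are given as a unit quaternion [w, x, y, z].
In Python, from rig import ctrl, viewer, finish_job gives the robot as it stands.
- The arm moves only by the tool carry_out, never from a script. Its argument "targets" is a list of rows, each an object of numbers: "x", "y", "z": the shift along the world's x, y, z in m; "ax", "ay", "az": the turn, a rotation vector about the world's x, y, z in rad; "hand": the opening, from -1 (shut) to 1 (fully open). A call has 1 to 5 rows; each row is the pose to reach, as a shift and turn from the pose commanded when the call began; what a row does not reach only later rows make up. A row lasts 1/8 s, in which the tool goes at most 62.5 mm and 10.7 degrees, less where a joint would pass 70% of its speed; a pose out of reach is approached as far as the arm can. A call with a gripper value outside its range is refused whole. The fingers move at their own pace and stop on an object; "grip_force" is the grip in N (left out, the last holds). Time passes only in rows, so rows that repeat a pose let the fingers close. It gives the time, the measured TCP pose, the force and the opening at its end, in the units of the state.
- ctrl.sense(): the state, without advancing time (a new reading comes with each control period).
- viewer.capture(name): name is "scene" or "top"; returns the picture (400x640x3 uint8, blue, green, red); there is no depth.
- viewer.camera_info(name): a dict with "fx", "fy", "cx", "cy" (pixels), "R" (3x3) and "t" (3): a world point X has camera coordinates R X + t. Camera axes: x right, y down, z forward; pixel columns grow to the right and rows downward; lengths in mm; the calibration is good to about 2 mm. A picture is of the moment at which its call begins. camera_info takes no time and is no camera call.
- finish_job(): hands the job in, once; it reports no verdict.
The state is a dict: "time_s": time; "joints": joint angles; "dq": joint speeds; "tau": joint torques, N m; "eef_pos": TCP position; "ee_rot": TCP orientation; "force": force on the tool from outside, world axes, zero at the start; "wrist_torque": the same for the moment, N m; "grip_width": opening from 0.0 (shut) to 1.0 (fully open).
Only numpy, scipy, OpenCV 4.12 (cv2) and the standard library are available. Lean on these libraries where they do the work, as an engineer would, in place of code of your own. Each camera call takes 0.05 s, during which the arm holds its last target. There are 200 camera calls.

## Working session

There is one attempt and no reset: what is moved stays moved. The work goes in short steps, Python scripts to look and compute and a tool call to move; the robot and the scene stay as the last step left them, time stands still between calls to the robot, and variables do not carry over. Pictures are saved under pics/ and viewed, about 8 in all and at most 12, crops included, and the job is handed in when it is done.

Besides the shell and the picture viewer there is one more tool, called after "Call:" as name([rows], argument=value, ...), one row to a line, values as JSON. carry_out: Moves the arm, as the interface text tells. Its arguments: {"type":"object","properties":{"targets":{"type":"array"},"grip_force":{"type":"number"}},"required":["targets"]}

```bash
mkdir -p pics; python3 - <<'E'
from rig import ctrl,viewer
import cv2,numpy as np
np.set_printoptions(precision=3,suppress=True)
for n in("scene","top"):
    im=viewer.capture(n);cv2.imwrite(f"pics/{n}0.png",im);c=viewer.camera_info(n)
    R=np.array(c["R"]);print(n,c["fx"],c["cx"],c["cy"],R,-R.T@np.array(c["t"]))
print(ctrl.sense())
E
```

```text
scene 379.0192469672378 327.29068119989046 201.54748647344775 [[-0.572  0.82   0.006]
 [ 0.504  0.358 -0.786]
 [-0.646 -0.447 -0.618]] [1302.621  484.654  688.721]
top 407.33176874922754 320.20015724228307 196.3849950549293 [[ 0.036 -0.999 -0.006]
 [-0.976 -0.033 -0.213]
 [ 0.213  0.014 -0.977]] [ 392.099    0.913 1283.035]
{'time_s': 0.1, 'joints': array([-1.364,  0.313,  1.498,  0.   ,  1.331, -0.223]), 'dq': array([-0.001,  0.   , -0.001, -0.001, -0.001, -0.001]), 'tau': array([  0.002, -41.29 , -26.015,  -0.   ,   0.003,   0.   ]), 'eef_pos': array([ 218.684, -477.053,  230.803]), 'ee_rot': array([ 0.15 ,  0.691,  0.151, -0.691]), 'force': array([-0.664,  0.097, -1.063]), 'wrist_torque': array([ 0.05 , -0.022, -0.037]), 'grip_width': 1.001671523344235}
```

View pics/scene0.png

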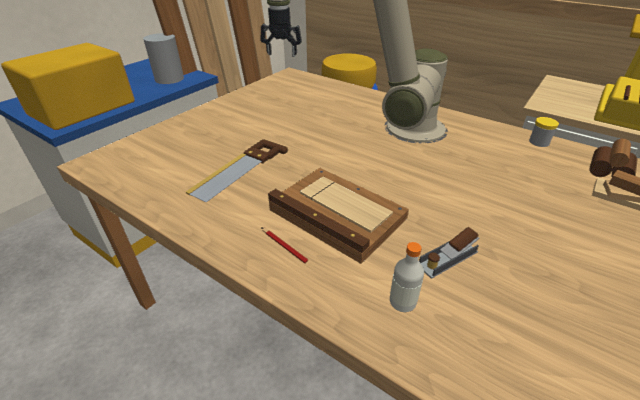

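View pics/top0.png

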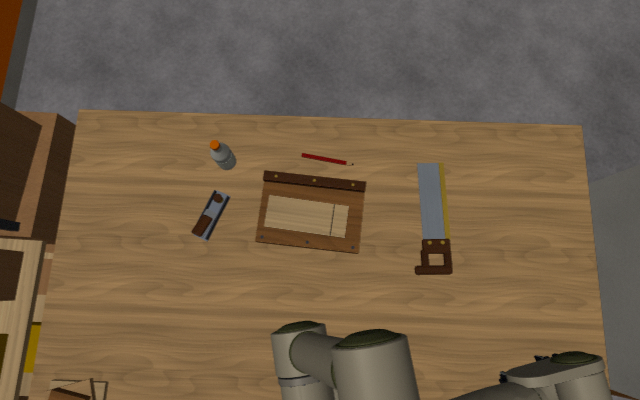

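Both views show the board. In the top view it spans about (257–366, 171–252), with the panel at (265–350, 195–237) and the pencil line at column 333. The panel lies short of the fence, nearly parallel to it. Next I'll measure.

```bash
cat > h.py <<'E'
import cv2,numpy as np
from rig import ctrl,viewer
np.set_printoptions(precision=1,suppress=True)
def ray(n,p,z):
    c=viewer.camera_info(n);R=np.array(c["R"]);C=-R.T@np.array(c["t"])
    d=R.T@np.array([(p[0]-c["cx"])/c["fx"],(p[1]-c["cy"])/c["fy"],1]);return C+d*(z-C[2])/d[2]
def proj(n,X):
    c=viewer.camera_info(n);q=np.array(c["R"])@X+np.array(c["t"])
    return np.array([c["fx"]*q[0]/q[2]+c["cx"],c["fy"]*q[1]/q[2]+c["cy"]])
def tri(ps):
    A=[];b=[]
    for n,p in ps.items():
        c=viewer.camera_info(n);R=np.array(c["R"]);C=-R.T@np.array(c["t"])
        d=R.T@np.array([(p[0]-c["cx"])/c["fx"],(p[1]-c["cy"])/c["fy"],1]);d/=np.linalg.norm(d)
        M=np.eye(3)-np.outer(d,d);A.append(M);b.append(M@C)
    return np.linalg.lstsq(np.vstack(A),np.hstack(b),rcond=None)[0]
def crop(im,x0,y0,x1,y1,k,f):
    cv2.imwrite(f,cv2.resize(im[y0:y1,x0:x1],None,fx=k,fy=k,interpolation=cv2.INTER_CUBIC))
E
python3 - <<'E'
from h import *
a=cv2.imread("pics/top0.png");b=cv2.imread("pics/scene0.png")
for p in[(300,215),(345,222),(310,200),(310,245),(310,265),(310,181)]:print(p,a[p[1],p[0]],cv2.cvtColor(a,cv2.COLOR_BGR2HSV)[p[1],p[0]])
for p in[(340,205),(320,188),(300,190),(310,220),(350,235)]:print(p,b[p[1],p[0]],cv2.cvtColor(b,cv2.COLOR_BGR2HSV)[p[1],p[0]])
A=cv2.resize(a[165:260,250:375],None,fx=5,fy=5,interpolation=cv2.INTER_CUBIC)
B=cv2.resize(b[165:260,262:412],None,fx=5,fy=5,interpolation=cv2.INTER_CUBIC)
cv2.imwrite("pics/ca.png",A);cv2.imwrite("pics/cb.png",B)
E
```

```text
(300, 215) [ 87 121 143] [ 18 100 143]
(345, 222) [ 94 128 152] [ 18  97 152]
(310, 200) [ 50  83 112] [ 16 141 112]
(310, 245) [33 64 98] [ 14 169  98]
(310, 265) [ 71 110 139] [ 17 125 139]
(310, 181) [15 33 55] [ 14 185  55]
(340, 205) [130 180 211] [ 19  98 211]
(320, 188) [131 180 212] [ 18  97 212]
(300, 190) [ 90 120 143] [ 17  95 143]
(310, 220) [23 34 48] [ 13 133  48]
(350, 235) [ 48  80 105] [ 17 138 105]
```

View pics/ca.png

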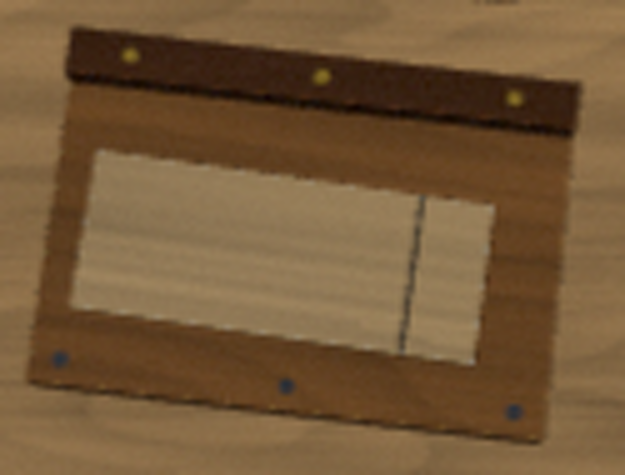

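View pics/cb.png

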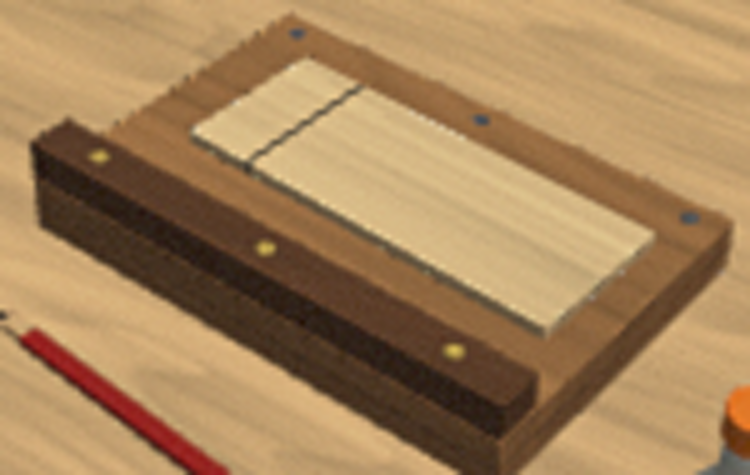

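The crops show the panel's corners clearly: far-left (96,150), far-right (494,206), near-right (474,363), near-left (72,306) in the top crop, with the line at x about 422 to 401. I'll fit these sub-pixel.

```bash
cat >> h.py <<'E'
def panelmask(im,n,roi):
    x0,y0,x1,y1=roi;h=cv2.cvtColor(im,cv2.COLOR_BGR2HSV).astype(int)
    return h
def quad(m):
    c=max(cv2.findContours(m,cv2.RETR_EXTERNAL,cv2.CHAIN_APPROX_NONE)[0],key=cv2.contourArea)
    h=cv2.convexHull(c);e=.01
    while len(q:=cv2.approxPolyDP(h,e*cv2.arcLength(h,True),True))>4:e+=.003
    return q[:,0].astype(float)
def refine(gray,q,w=4):
    """corners from sub-pixel edge lines: fit line to max gradient along normals of each rough side"""
    L=[];n=len(q);cen=q.mean(0)
    for i in range(n):
        a,b=q[i],q[(i+1)%n];d=(b-a)/np.linalg.norm(b-a);nn=np.array([-d[1],d[0]]);P=[]
        s=np.arange(-w,w+.01,.2)
        for t in np.linspace(.08,.92,60):
            p=a+(b-a)*t+s[:,None]*nn
            v=cv2.remap(gray,p[:,0].astype(np.float32)[None],p[:,1].astype(np.float32)[None],cv2.INTER_LINEAR)[0]
            g=np.abs(np.gradient(cv2.GaussianBlur(v[None],(0,0),2)[0]));P.append(p[g.argmax()])
        P=np.array(P,np.float32);vx,vy,x,y=cv2.fitLine(P,cv2.DIST_HUBER,0,.01,.01).ravel()
        L.append(np.array([-vy,vx,vy*x-vx*y]))
    out=[]
    for i in range(n):
        c=np.cross(L[i-1],L[i]);out.append(c[:2]/c[2])
    return np.array(out)
E
python3 - <<'E'
from h import *
a=cv2.imread("pics/top0.png");b=cv2.imread("pics/scene0.png")
o=lambda P,off:(np.array(P,float)/5+off-.4)
# order: far_left, far_right, near_right, near_left
ta=o([(96,150),(494,206),(474,363),(72,306)],(250,165))
sb=o([(546,328),(192,131),(308,58),(655,236)],(262,165))
ga=a[:,:,0].astype(np.float32);gb=b[:,:,0].astype(np.float32)
ra=refine(ga,ta,2);rb=refine(gb,sb,2)
print(ra-ta,rb-sb)
for p,q in zip(ra,rb):print(tri(dict(top=p,scene=q)),ray("top",p,45),ray("scene",q,45))
print("line");
for p,q in zip(o([(422,196),(401,352)],(250,165)),o([(247,163),(362,87)],(262,165))):print(tri(dict(top=p,scene=q)),ray("top",p,45),ray("scene",q,45))
print("board: fence top farL,farR,nearR(top61),nearL; board near corners z36; right edge")
bt=o([(70,28),(580,83),(575,131),(68,76)],(250,165))
bs=o([(500,435),(30,145),(67,120),(537,376)],(262,165))
for p,q in zip(bt,bs):print(tri(dict(top=p,scene=q)),ray("top",p,61),ray("scene",q,61))
print("near R,near L")
for p,q in zip(o([(542,440),(28,380)],(250,165)),o([(294,12),(732,226)],(262,165))):print(tri(dict(top=p,scene=q)),ray("top",p,36),ray("scene",q,36))
E
```

```text
[[-0.1 -0.2]
 [ 0.1 -0.2]
 [-0.1  0.4]
 [-0.5  0.1]] [[ 0.   0.3]
 [-0.8 -0.2]
 [-0.5 -0.4]
 [ 0.2 -0.5]]
[663.2 177.3  46.1] [662.8 178.6  45. ] [662.7 175.7  45. ]
[636.2 -71.5  46.8] [635.7 -70.4  45. ] [634.9 -74.4  45. ]
[536.7 -60.6  46.8] [536.2 -59.6  45. ] [535.  -63.2  45. ]
[563.7 187.3  46. ] [563.4 188.6  45. ] [563.2 185.8  45. ]
line
[640.5 -26.6  46. ] [639.9 -25.5  45. ] [640.  -28.6  45. ]
[542.9 -16.1  45.8] [542.6 -15.4  45. ] [542.2 -17.4  45. ]
board: fence top farL,farR,nearR(top61),nearL; board near corners z36; right edge
[740.6 197.5  47.7] [735.9 197.2  61. ] [753.2 201.7  61. ]
[ 712.  -121.7   61. ] [ 711.3 -120.8   61. ] [ 712.5 -122.7   61. ]
[ 682.1 -119.8   60.7] [ 680.7 -118.1   61. ] [ 683.1 -121.5   61. ]
[706.3 195.8  58. ] [705.  196.4  61. ] [709.7 196.1  61. ]
near R,near L
[ 492.7 -102.5   39.1] [ 493.  -102.8   36. ] [ 488.7 -105.2   36. ]
[519.1 212.1  32.9] [518.5 212.4  36. ] [523.3 212.6  36. ]
```

```bash
python3 - <<'E'
from h import *
from scipy.spatial.transform import Rotation as Ro
q=ctrl.sense()["ee_rot"];R=Ro.from_quat(q,scalar_first=True)
np.set_printoptions(precision=3,suppress=True);print(R.as_matrix())
y=R.as_matrix()[:,1];x=R.as_matrix()[:,0]
for s in(1,-1):
    t=s*np.array([.08,.9968,0]);T=np.stack([[0,0,-1],t,np.cross([0,0,-1],t)],1)
    print(s,(Ro.from_matrix(T)*R.inv()).as_rotvec())
for n,p in[("plane r",(229,198)),("plane rr",(208,239)),("glue",(229,168))]:print(n,ray("top",p,0),ray("top",p,65))
E
```

```text
[[-0.     0.417 -0.909]
 [ 0.001 -0.909 -0.417]
 [-1.    -0.001 -0.   ]]
1 [-0.    -0.002  2.632]
-1 [-0.001  0.    -0.51 ]
plane r [656.328 312.58    0.   ] [642.941 296.79   65.   ]
plane rr [521.961 367.897   0.   ] [515.382 349.306  65.   ]
glue [756.685 320.97    0.   ] [738.215 304.756  65.   ]
```

Call:
carry_out([
  {"x": 0.03,"y": 0.05,"az": -0.1,"hand": -1},
  {"x": 0.06,"y": 0.1,"az": -0.2,"hand": -1},
  {"x": 0.09,"y": 0.15,"az": -0.3,"hand": -1},
  {"x": 0.12,"y": 0.2,"az": -0.4,"hand": -1},
  {"x": 0.14,"y": 0.25,"az": -0.51,"hand": -1},
], grip_force=20)

```text
invalid input at $.targets[0]: expected keys x, y, z, ax, ay, az, hand
```

Call:
carry_out([
  {"x": 0.03,"y": 0.05,"hand": -1},
  {"x": 0.06,"y": 0.1,"hand": -1},
  {"x": 0.09,"y": 0.15,"hand": -1},
  {"x": 0.12,"y": 0.2,"hand": -1},
  {"x": 0.15,"y": 0.25,"hand": -1},
])

```text
invalid input at $.targets[0]: expected keys x, y, z, ax, ay, az, hand
```

Call:
carry_out([
  {"x": 0.014,"y": 0.04,"z": -0.02,"hand": -1},
  {"x": 0.014,"y": 0.04,"z": -0.08,"hand": -1},
  {"x": 0.014,"y": 0.04,"z": -0.13,"hand": -1},
  {"x": 0.014,"y": 0.04,"z": -0.15,"hand": -1},
  {"x": 0.014,"y": 0.04,"z": -0.15,"hand": -1},
])

```text
invalid input at $.targets[0]: expected keys x, y, z, ax, ay, az, hand
```

All seven keys are required in each row.

Call:
carry_out([
  {"x": 0.03,"y": 0.05,"z": 0,"ax": 0,"ay": 0,"az": -0.1,"hand": -1},
  {"x": 0.06,"y": 0.1,"z": 0,"ax": 0,"ay": 0,"az": -0.2,"hand": -1},
  {"x": 0.09,"y": 0.15,"z": 0,"ax": 0,"ay": 0,"az": -0.3,"hand": -1},
  {"x": 0.12,"y": 0.2,"z": 0,"ax": 0,"ay": 0,"az": -0.4,"hand": -1},
  {"x": 0.14,"y": 0.25,"z": 0,"ax": 0,"ay": 0,"az": -0.51,"hand": -1},
], grip_force=20)

```text
time_s: 0.72
eef_pos: [359.4, -225.4, 231.1]
ee_rot: [0.03, -0.706, 0.029, 0.707]
force: [0.4, -0.1, -0.0]
grip_width: -0.0
```

Call:
carry_out([
  {"x": 0.03,"y": 0.05,"z": 0,"ax": 0,"ay": 0,"az": 0,"hand": -1},
  {"x": 0.06,"y": 0.1,"z": 0,"ax": 0,"ay": 0,"az": 0,"hand": -1},
  {"x": 0.09,"y": 0.15,"z": 0,"ax": 0,"ay": 0,"az": 0,"hand": -1},
  {"x": 0.12,"y": 0.2,"z": 0,"ax": 0,"ay": 0,"az": 0,"hand": -1},
  {"x": 0.15,"y": 0.25,"z": 0,"ax": 0,"ay": 0,"az": 0,"hand": -1},
])

```text
time_s: 1.35
eef_pos: [509.4, 24.7, 231.1]
ee_rot: [0.028, -0.706, 0.028, 0.707]
force: [-0.4, -1.2, 0.5]
grip_width: 0.001
```

Call:
carry_out([
  {"x": 0.012,"y": 0.04,"z": -0.02,"ax": 0,"ay": 0,"az": 0,"hand": -1},
  {"x": 0.012,"y": 0.04,"z": -0.08,"ax": 0,"ay": 0,"az": 0,"hand": -1},
  {"x": 0.012,"y": 0.04,"z": -0.14,"ax": 0,"ay": 0,"az": 0,"hand": -1},
  {"x": 0.012,"y": 0.04,"z": -0.17,"ax": 0,"ay": 0,"az": 0,"hand": -1},
  {"x": 0.012,"y": 0.04,"z": -0.18,"ax": 0,"ay": 0,"az": 0,"hand": -1},
])

```text
time_s: 1.98
eef_pos: [519.8, 62.8, 49.6]
ee_rot: [0.028, -0.705, 0.028, 0.708]
force: [0.6, 0.7, 1.0]
grip_width: -0.004
```

```bash
python3 - <<'E'
from h import *
b=viewer.capture("scene");crop(b,262,120,412,260,4,"pics/s1.png");print(ctrl.sense()["eef_pos"])
E
```

```text
[520.1  62.8  49.7]
```

View pics/s1.png

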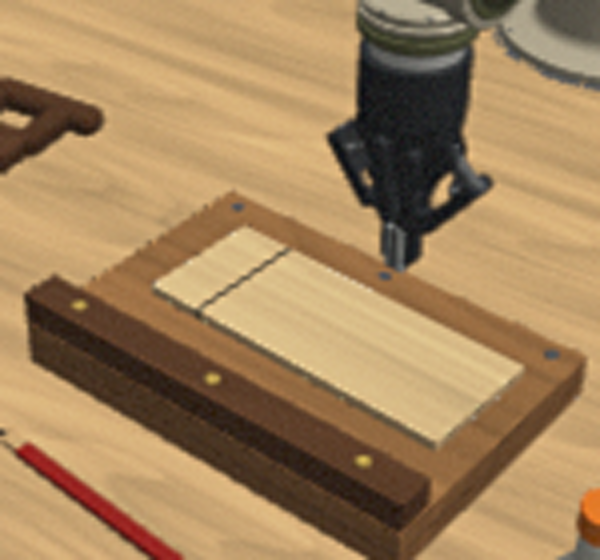

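The picture shows the shut fingertips at crop pixel (397,268), behind the middle of the panel's near edge and clear of it. I'll lower them and push.

Call:
carry_out([
  {"x": 0,"y": 0,"z": -0.005,"ax": 0,"ay": 0,"az": 0,"hand": -1},
  {"x": 0,"y": 0,"z": -0.0095,"ax": 0,"ay": 0,"az": 0,"hand": -1},
  {"x": 0,"y": 0,"z": -0.0095,"ax": 0,"ay": 0,"az": 0,"hand": -1},
  {"x": 0.007,"y": 0,"z": -0.0095,"ax": 0,"ay": 0,"az": 0,"hand": -1},
  {"x": 0.014,"y": 0,"z": -0.0095,"ax": 0,"ay": 0,"az": 0,"hand": -1},
])

```text
time_s: 2.65
eef_pos: [535.5, 62.7, 42.1]
ee_rot: [-0.028, 0.707, -0.028, -0.706]
force: [-1.6, 0.2, 0.3]
grip_width: 0.002
```

Call:
carry_out([
  {"x": 0.006,"y": 0,"z": 0,"ax": 0,"ay": 0,"az": 0,"hand": -1},
  {"x": 0.012,"y": -0.001,"z": 0,"ax": 0,"ay": 0,"az": 0,"hand": -1},
  {"x": 0.018,"y": -0.001,"z": 0,"ax": 0,"ay": 0,"az": 0,"hand": -1},
  {"x": 0.024,"y": -0.002,"z": 0,"ax": 0,"ay": 0,"az": 0,"hand": -1},
  {"x": 0.03,"y": -0.002,"z": 0,"ax": 0,"ay": 0,"az": 0,"hand": -1},
])

```text
time_s: 3.28
eef_pos: [565.1, 60.7, 41.8]
ee_rot: [0.028, -0.707, 0.028, 0.707]
force: [-2.4, -0.4, 1.2]
grip_width: 0.002
```

Call:
carry_out([
  {"x": 0.003,"y": 0,"z": 0,"ax": 0,"ay": 0,"az": 0,"hand": -1},
  {"x": 0.006,"y": 0,"z": 0,"ax": 0,"ay": 0,"az": 0,"hand": -1},
  {"x": 0.009,"y": -0.001,"z": 0,"ax": 0,"ay": 0,"az": 0,"hand": -1},
  {"x": 0.012,"y": -0.001,"z": 0,"ax": 0,"ay": 0,"az": 0,"hand": -1},
  {"x": 0.014,"y": -0.001,"z": 0,"ax": 0,"ay": 0,"az": 0,"hand": -1},
])

```text
time_s: 3.9
eef_pos: [578.9, 59.7, 41.8]
ee_rot: [-0.028, 0.707, -0.028, -0.707]
force: [-1.8, -0.1, 0.9]
grip_width: 0.003
```

Call:
carry_out([
  {"x": 0.001,"y": 0,"z": -0.001,"ax": 0,"ay": 0,"az": 0,"hand": -1},
  {"x": 0.002,"y": 0,"z": -0.002,"ax": 0,"ay": 0,"az": 0,"hand": -1},
  {"x": 0.003,"y": 0,"z": -0.002,"ax": 0,"ay": 0,"az": 0,"hand": -1},
  {"x": 0.004,"y": 0,"z": -0.002,"ax": 0,"ay": 0,"az": 0,"hand": -1},
  {"x": 0.005,"y": 0,"z": -0.002,"ax": 0,"ay": 0,"az": 0,"hand": -1},
])

```text
time_s: 4.53
eef_pos: [583.7, 59.6, 39.7]
ee_rot: [0.028, -0.706, 0.028, 0.707]
force: [-3.4, -0.9, 1.1]
grip_width: -0.002
```

Call:
carry_out([
  {"x": 0.001,"y": 0,"z": 0,"ax": 0,"ay": 0,"az": 0,"hand": -1},
  {"x": 0.002,"y": 0,"z": 0,"ax": 0,"ay": 0,"az": 0,"hand": -1},
])

```text
time_s: 4.78
eef_pos: [585.8, 59.6, 39.7]
ee_rot: [0.028, -0.707, 0.028, 0.707]
force: [-2.7, -0.9, -0.0]
grip_width: -0.003
```

Call:
carry_out([
  {"x": 0.001,"y": 0,"z": 0,"ax": 0,"ay": 0,"az": 0,"hand": -1},
  {"x": 0.002,"y": 0,"z": 0,"ax": 0,"ay": 0,"az": 0,"hand": -1},
])

```text
time_s: 5.03
eef_pos: [586.0, 59.7, 39.5]
ee_rot: [0.028, -0.705, 0.028, 0.708]
force: [-15.3, -2.5, 7.4]
grip_width: 0.004
```

Call:
carry_out([
  {"x": 0.001,"y": 0,"z": 0,"ax": 0,"ay": 0,"az": 0,"hand": -1},
  {"x": 0.002,"y": 0,"z": 0,"ax": 0,"ay": 0,"az": 0,"hand": -1},
])

```text
time_s: 5.28
eef_pos: [586.2, 59.7, 39.4]
ee_rot: [0.028, -0.703, 0.028, 0.71]
force: [-24.3, -3.7, 14.5]
grip_width: 0.001
```

Firm contact with the fence (24 N). I'll back off, rise and look.

Call:
carry_out([
  {"x": -0.008,"y": 0,"z": 0,"ax": 0,"ay": 0,"az": 0,"hand": -1},
  {"x": -0.018,"y": 0,"z": 0.01,"ax": 0,"ay": 0,"az": 0,"hand": -1},
  {"x": -0.03,"y": 0.05,"z": 0.05,"ax": 0,"ay": 0,"az": 0,"hand": -1},
  {"x": -0.03,"y": 0.1,"z": 0.06,"ax": 0,"ay": 0,"az": 0,"hand": -1},
  {"x": -0.03,"y": 0.14,"z": 0.06,"ax": 0,"ay": 0,"az": 0,"hand": -1},
])

```text
time_s: 5.9
eef_pos: [560.2, 201.9, 102.2]
ee_rot: [-0.029, 0.708, -0.028, -0.705]
force: [0.8, -0.7, 0.3]
grip_width: 0.002
```

```bash
python3 - <<'E'
from h import *
a=viewer.capture("top");b=viewer.capture("scene");cv2.imwrite("pics/t2f.png",a);cv2.imwrite("pics/s2f.png",b)
A=cv2.resize(a[165:260,250:375],(800,608)[:1]+(608,))[:600];B=cv2.resize(b[165:260,262:412],(800,507))
cv2.imwrite("pics/c2.png",cv2.vconcat([cv2.resize(a[165:260,250:375],(395,300)),cv2.resize(b[165:260,262:412],(395,250))]))
crop(b,262,150,412,260,5,"pics/s2.png");crop(a,250,165,375,260,6,"pics/t2.png")
E
```

```text
(no output)
```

View pics/s2.png

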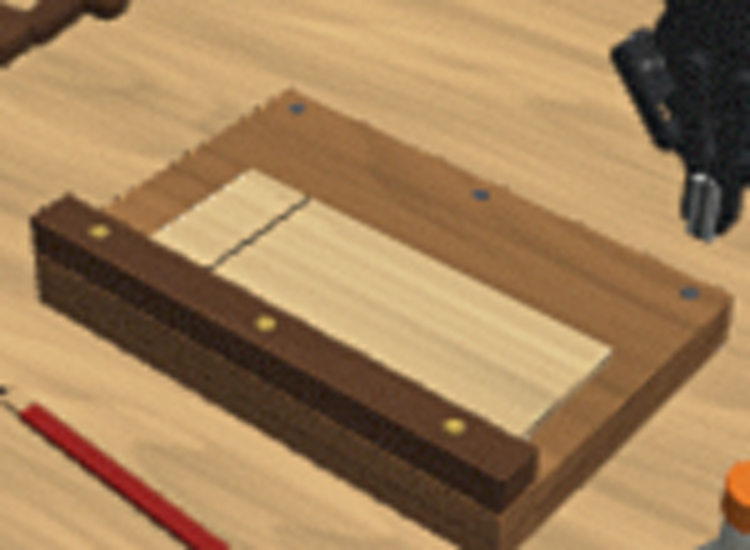

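The panel lies along the fence, with near-left corner (612,348), near-right (250,168) and line end (308,199) in the crop. Now I'll compute the left-end position and the slide.

```bash
python3 - <<'E'
from h import *
a=cv2.imread("pics/t2f.png");b=cv2.imread("pics/s2f.png")
o=lambda P:np.array(P,float)/5+(262,150)-.4
q=o([(525,440),(155,236),(250,168),(612,348)])
w=[ray("scene",p,45)+[0,2,0] for p in q];print(np.array(w))
g=np.array([proj("top",x) for x in w]);ra=refine(a[:,:,0].astype(np.float32),g,2);print(ra-g)
for p,z in zip(ra,q):print(tri(dict(top=p,scene=z)),ray("top",p,45))
l=o((308,199));print("line near end",ray("scene",l,45)+[0,2,0])
E
```

```text
[[691.2 182.1  45. ]
 [668.2 -69.5  45. ]
 [585.2 -65.5  45. ]
 [605.4 184.1  45. ]]
[[ 0.4  0.3]
 [ 0.1  0.8]
 [-0.7 -0.3]
 [ 0.8 -0. ]]
[690.7 180.3  44.7] [690.4 180.6  45. ]
[666.8 -71.   44.1] [665.8 -69.9  45. ]
[586.5 -64.6  46.7] [586.  -63.4  45. ]
[605.4 181.9  44.9] [605.5 181.6  45. ]
line near end [590.5 -20.1  45. ]
```

View pics/t2.png

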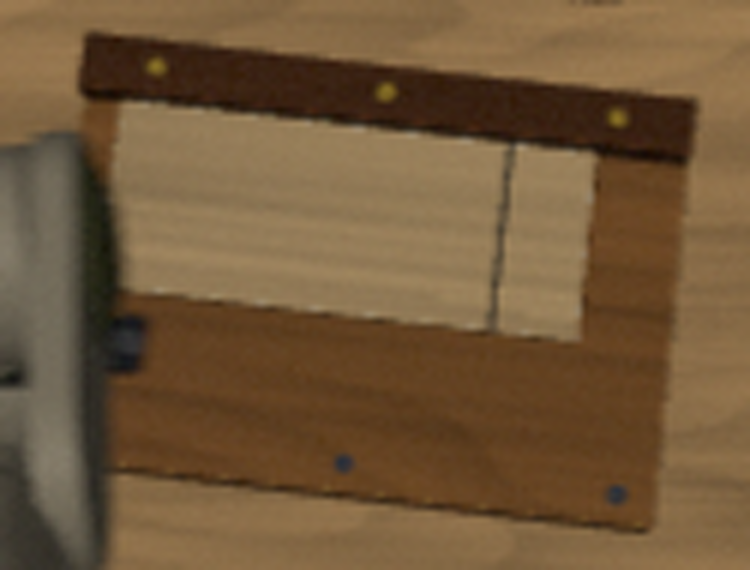

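The top view agrees: the panel is flush, with the line at (513,145)–(492,328) and the board's right edge at about (690,160)–(650,530). The slide needed is about 102 mm. Next I'll go to the left end.

Call:
carry_out([
  {"x": 0.03,"y": 0.018,"z": 0,"ax": 0,"ay": 0,"az": 0,"hand": -1},
  {"x": 0.07,"y": 0.018,"z": 0,"ax": 0,"ay": 0,"az": 0,"hand": -1},
  {"x": 0.1,"y": 0.018,"z": 0,"ax": 0,"ay": 0,"az": 0,"hand": -1},
  {"x": 0.1,"y": 0.018,"z": -0.04,"ax": 0,"ay": 0,"az": 0,"hand": -1},
  {"x": 0.1,"y": 0.018,"z": -0.062,"ax": 0,"ay": 0,"az": 0,"hand": -1},
])

```text
time_s: 6.62
eef_pos: [659.5, 216.7, 36.1]
ee_rot: [0.029, -0.706, 0.029, 0.707]
force: [-0.4, 0.2, -0.4]
grip_width: 0.002
```

Call:
carry_out([
  {"x": 0,"y": -0.006,"z": 0,"ax": 0,"ay": 0,"az": 0,"hand": -1},
  {"x": -0.001,"y": -0.012,"z": 0,"ax": 0,"ay": 0,"az": 0,"hand": -1},
  {"x": -0.0015,"y": -0.018,"z": 0,"ax": 0,"ay": 0,"az": 0,"hand": -1},
  {"x": -0.002,"y": -0.024,"z": 0,"ax": 0,"ay": 0,"az": 0,"hand": -1},
  {"x": -0.0025,"y": -0.03,"z": 0,"ax": 0,"ay": 0,"az": 0,"hand": -1},
])

```text
time_s: 7.25
eef_pos: [657.6, 187.7, 38.6]
ee_rot: [-0.029, 0.707, -0.028, -0.706]
force: [0.3, 2.3, 1.5]
grip_width: -0.0
```

Call:
carry_out([
  {"x": -0.0005,"y": -0.006,"z": 0.0015,"ax": 0,"ay": 0,"az": 0,"hand": -1},
  {"x": -0.001,"y": -0.013,"z": 0.0015,"ax": 0,"ay": 0,"az": 0,"hand": -1},
  {"x": -0.0015,"y": -0.02,"z": 0.0015,"ax": 0,"ay": 0,"az": 0,"hand": -1},
  {"x": -0.002,"y": -0.027,"z": 0.0015,"ax": 0,"ay": 0,"az": 0,"hand": -1},
  {"x": -0.0025,"y": -0.034,"z": 0.0015,"ax": 0,"ay": 0,"az": 0,"hand": -1},
])

```text
time_s: 7.88
eef_pos: [654.8, 153.4, 39.5]
ee_rot: [-0.028, 0.707, -0.028, -0.706]
force: [-0.3, 3.6, 2.8]
grip_width: 0.001
```

Call:
carry_out([
  {"x": -0.0005,"y": -0.007,"z": 0,"ax": 0,"ay": 0,"az": 0,"hand": -1},
  {"x": -0.001,"y": -0.014,"z": 0,"ax": 0,"ay": 0,"az": 0,"hand": -1},
  {"x": -0.0015,"y": -0.021,"z": 0,"ax": 0,"ay": 0,"az": 0,"hand": -1},
  {"x": -0.002,"y": -0.028,"z": 0,"ax": 0,"ay": 0,"az": 0,"hand": -1},
  {"x": -0.0025,"y": -0.034,"z": 0,"ax": 0,"ay": 0,"az": 0,"hand": -1},
])

```text
time_s: 8.5
eef_pos: [652.1, 119.7, 39.4]
ee_rot: [0.029, -0.706, 0.028, 0.707]
force: [-1.0, 5.6, 3.3]
grip_width: 0.0
```

```bash
python3 - <<'E'
from h import *
a=viewer.capture("top");b=viewer.capture("scene");cv2.imwrite("pics/t3f.png",a);cv2.imwrite("pics/s3f.png",b)
crop(b,242,140,402,260,5,"pics/s3.png");print(ctrl.sense()["force"])
E
```

```text
[-0.1  0.6  0.6]
```

View pics/s3.png

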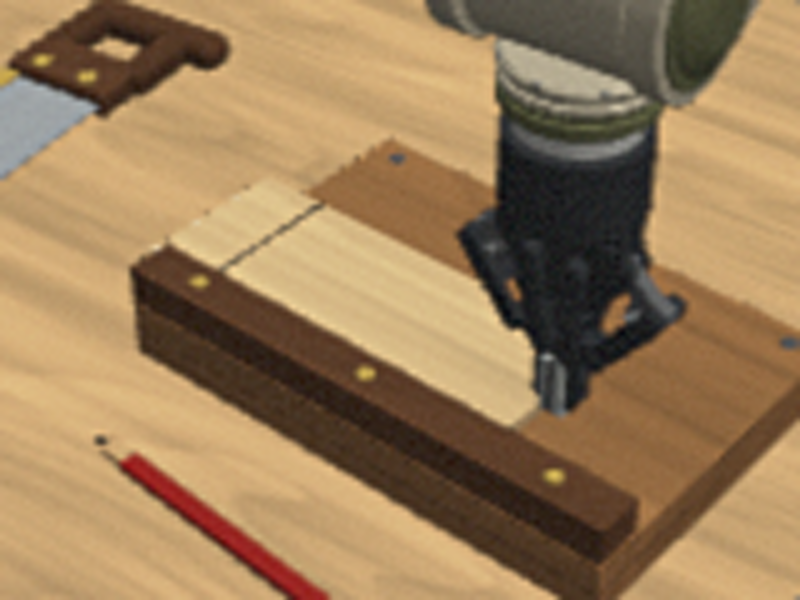

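The panel is still along the fence, with the line's near end at (322,204) and its far end at about (222,270). The board's right edge is visible from (390,140) to (315,188). I'll measure the remaining distance.

```bash
cat > m.py <<'E'
from h import *
def sub(g,a,b,w,dark):
    """fit line to edge (dark=0) or darkest ridge along segment a-b"""
    a,b=np.array(a,float),np.array(b,float);d=(b-a)/np.linalg.norm(b-a);n=np.array([-d[1],d[0]]);s=np.arange(-w,w+.01,.1);P=[]
    for t in np.linspace(0,1,40):
        p=(a+(b-a)*t+s[:,None]*n).astype(np.float32);v=cv2.remap(g,p[:,0][None],p[:,1][None],cv2.INTER_CUBIC)[0]
        if dark: k=np.clip(np.median(v)-v,0,None)**2
        else: k=np.abs(np.gradient(cv2.GaussianBlur(v[None],(0,0),4)[0]))**3
        P.append((p*k[:,None]).sum(0)/k.sum())
    vx,vy,x,y=cv2.fitLine(np.array(P,np.float32),cv2.DIST_HUBER,0,.01,.01).ravel();dv=np.array([vx,vy]);c=np.array([x,y])
    return [c+dv*((q-c)@dv) for q in(a,b)]
ey=np.array([.079,.9969,0])
def meas(n,im,line,edge):
    g=im[:,:,0].astype(np.float32)
    L=np.array([ray(n,p,45) for p in sub(g,*line,1.5,1)]);E=np.array([ray(n,p,36) for p in sub(g,*edge,1.5,0)])
    ang=lambda Q:np.arctan2((Q[1]-Q[0])[1],(Q[1]-Q[0])[0]) if Q[1][0]>Q[0][0] else np.arctan2((Q[0]-Q[1])[1],(Q[0]-Q[1])[0])
    f=np.polyfit(E[:,0],E[:,1],1);m=L.mean(0)
    print(n,"line",L[0],L[1],"ang %.3f edge ang %.3f"%(ang(L),ang(E)),"beyond edge %.1f"%((np.polyval(f,m[0])-m[1])*.997))
E
python3 - <<'E'
from m import *
b=cv2.imread("pics/s3f.png");a=cv2.imread("pics/t3f.png")
o=lambda *P:[np.array(p,float)/5+(242,140)-.4 for p in P]
L=o((318,207),(228,266));E=o((382,145),(322,183))
meas("scene",b,L,E)
# transfer guesses into top via rays
Lt=[proj("top",ray("scene",p,45)+[0,2,0]) for p in L];Et=[proj("top",ray("scene",p,36)+[0,2,0]) for p in E]
print(np.array(Lt+Et));meas("top",a,Lt,Et)
crop(a,270,165,395,260,6,"pics/t3.png")
E
```

```text
scene line [586.6 -90.4  45. ] [662.  -96.6  45. ] ang -0.082 edge ang -0.081 beyond edge -24.5
[[353.7 221.3]
 [356.1 197.4]
 [358.4 250.1]
 [360.3 232.2]]
top line [587.4 -84.9  45. ] [662.8 -90.8  45. ] ang -0.078 edge ang -0.079 beyond edge -26.5
```

View pics/t3.png

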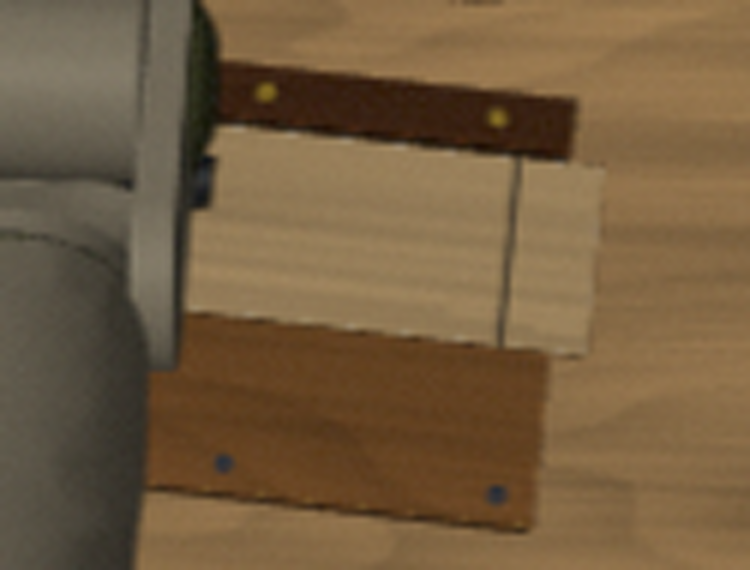

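The top view shows the line at (518,157)–(500,348) and the board edge at about x=545, so the line is still about 25.5 mm short of the edge. I'll push 35 mm more.

Call:
carry_out([
  {"x": -0.0005,"y": -0.007,"z": 0,"ax": 0,"ay": 0,"az": 0,"hand": -1},
  {"x": -0.001,"y": -0.014,"z": 0,"ax": 0,"ay": 0,"az": 0,"hand": -1},
  {"x": -0.0015,"y": -0.021,"z": 0,"ax": 0,"ay": 0,"az": 0,"hand": -1},
  {"x": -0.002,"y": -0.028,"z": 0,"ax": 0,"ay": 0,"az": 0,"hand": -1},
  {"x": -0.0025,"y": -0.035,"z": 0,"ax": 0,"ay": 0,"az": 0,"hand": -1},
])

```text
time_s: 9.22
eef_pos: [649.4, 84.4, 39.2]
ee_rot: [0.028, -0.706, 0.028, 0.707]
force: [-1.2, 5.5, 2.4]
grip_width: -0.001
```

Call:
carry_out([
  {"x": 0,"y": 0.006,"z": 0,"ax": 0,"ay": 0,"az": 0,"hand": -1},
  {"x": 0,"y": 0.015,"z": 0.01,"ax": 0,"ay": 0,"az": 0,"hand": -1},
  {"x": -0.03,"y": 0.03,"z": 0.06,"ax": 0,"ay": 0,"az": 0,"hand": -1},
  {"x": -0.08,"y": 0.03,"z": 0.06,"ax": 0,"ay": 0,"az": 0,"hand": -1},
  {"x": -0.12,"y": 0.01,"z": 0.06,"ax": 0,"ay": 0,"az": 0,"hand": -1},
])

```text
time_s: 9.85
eef_pos: [528.3, 95.9, 100.3]
ee_rot: [-0.027, 0.707, -0.027, -0.706]
force: [0.1, -1.0, 0.0]
grip_width: -0.0
```

```bash
python3 - <<'E'
from m import *
a=viewer.capture("top");b=viewer.capture("scene");cv2.imwrite("pics/t4f.png",a);cv2.imwrite("pics/s4f.png",b)
crop(b,222,140,382,260,5,"pics/s4.png")
dl=np.array([-.079,-.9969,0])*35
o=lambda *P:[np.array(p,float)/5+(242,140)-.4 for p in P]
L=o((318,207),(228,266));E=o((382,145),(322,183));W=[ray("scene",p,45)+dl for p in L]
E2=[ray("scene",p,36) for p in E]
meas("scene",b,[proj("scene",w) for w in W],E)
meas("top",a,[proj("top",w+[0,4,0]) for w in W],[proj("top",w+[0,2,0]) for w in E2])
print(ctrl.sense()["eef_pos"])
E
```

```text
scene line [ 583.7 -125.6   45. ] [ 659.1 -131.9   45. ] ang -0.083 edge ang -0.074 beyond edge 11.5
top line [ 584.4 -121.2   45. ] [ 659.8 -127.3   45. ] ang -0.080 edge ang -0.081 beyond edge 9.8
[526.5  94.5  99.7]
```

View pics/s4.png

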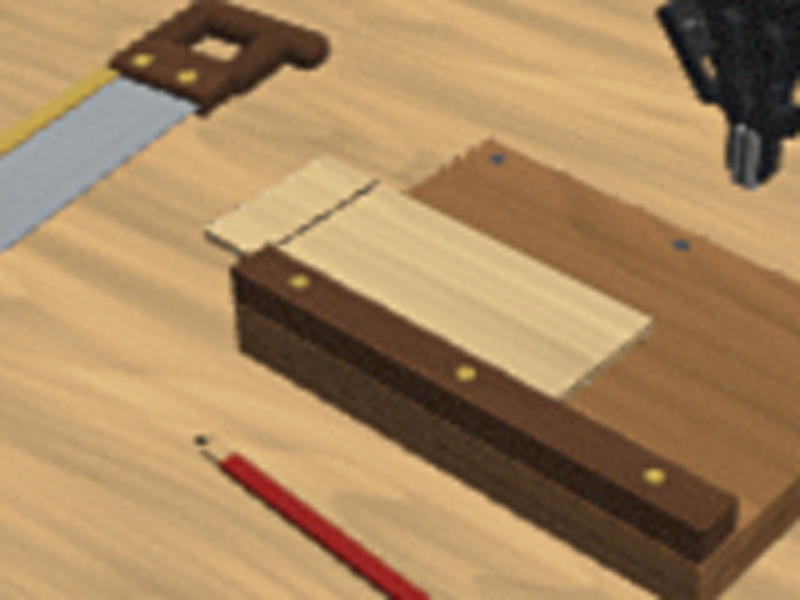

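The line is about 10 mm past the edge (11.5 from the scene view, 9.8 from the top). Last, a gentle press on the near edge to seat the panel.

Call:
carry_out([
  {"x": 0.015,"y": -0.05,"z": 0,"ax": 0,"ay": 0,"az": 0,"hand": -1},
  {"x": 0.03,"y": -0.1,"z": 0,"ax": 0,"ay": 0,"az": 0,"hand": -1},
  {"x": 0.03,"y": -0.131,"z": -0.02,"ax": 0,"ay": 0,"az": 0,"hand": -1},
  {"x": 0.03,"y": -0.131,"z": -0.055,"ax": 0,"ay": 0,"az": 0,"hand": -1},
  {"x": 0.03,"y": -0.131,"z": -0.06,"ax": 0,"ay": 0,"az": 0,"hand": -1},
])

```text
time_s: 10.58
eef_pos: [559.4, -36.0, 38.0]
ee_rot: [0.029, -0.706, 0.028, 0.708]
force: [0.5, 0.0, -0.7]
grip_width: -0.001
```

Call:
carry_out([
  {"x": 0.005,"y": -0.0004,"z": 0,"ax": 0,"ay": 0,"az": 0,"hand": -1},
  {"x": 0.01,"y": -0.0008,"z": 0,"ax": 0,"ay": 0,"az": 0,"hand": -1},
  {"x": 0.015,"y": -0.0012,"z": 0,"ax": 0,"ay": 0,"az": 0,"hand": -1},
  {"x": 0.018,"y": -0.0014,"z": 0,"ax": 0,"ay": 0,"az": 0,"hand": -1},
  {"x": 0.019,"y": -0.0015,"z": 0,"ax": 0,"ay": 0,"az": 0,"hand": -1},
])

```text
time_s: 11.2
eef_pos: [578.2, -37.6, 39.4]
ee_rot: [0.028, -0.706, 0.028, 0.707]
force: [-7.5, 0.4, 7.2]
grip_width: -0.003
```

Call:
carry_out([
  {"x": 0.001,"y": 0,"z": 0.0005,"ax": 0,"ay": 0,"az": 0,"hand": -1},
  {"x": 0.002,"y": 0,"z": 0.0005,"ax": 0,"ay": 0,"az": 0,"hand": -1},
  {"x": 0.002,"y": 0,"z": 0.0005,"ax": 0,"ay": 0,"az": 0,"hand": -1},
])

```text
time_s: 11.58
eef_pos: [578.3, -37.6, 39.5]
ee_rot: [0.028, -0.704, 0.028, 0.709]
force: [-14.7, -0.3, 7.5]
grip_width: 0.004
```

Call:
carry_out([
  {"x": -0.006,"y": 0,"z": 0,"ax": 0,"ay": 0,"az": 0,"hand": -1},
  {"x": -0.016,"y": 0,"z": 0.003,"ax": 0,"ay": 0,"az": 0,"hand": -1},
  {"x": -0.03,"y": 0,"z": 0.03,"ax": 0,"ay": 0,"az": 0,"hand": -1},
  {"x": -0.07,"y": 0.03,"z": 0.07,"ax": 0,"ay": 0,"az": 0,"hand": -1},
  {"x": -0.12,"y": 0.06,"z": 0.1,"ax": 0,"ay": 0,"az": 0,"hand": -1},
])

```text
time_s: 12.2
eef_pos: [463.3, 20.6, 139.1]
ee_rot: [-0.029, 0.707, -0.029, -0.706]
force: [1.2, 0.1, 1.1]
grip_width: -0.001
```

Call:
carry_out([
  {"x": -0.03,"y": 0.05,"z": 0.02,"ax": 0,"ay": 0,"az": 0,"hand": -1},
  {"x": -0.06,"y": 0.1,"z": 0.05,"ax": 0,"ay": 0,"az": 0,"hand": -1},
  {"x": -0.06,"y": 0.15,"z": 0.05,"ax": 0,"ay": 0,"az": 0,"hand": -1},
  {"x": -0.06,"y": 0.2,"z": 0.05,"ax": 0,"ay": 0,"az": 0,"hand": -1},
  {"x": -0.06,"y": 0.2,"z": 0.05,"ax": 0,"ay": 0,"az": 0,"hand": -1},
])

```text
time_s: 12.82
eef_pos: [403.4, 222.4, 187.8]
ee_rot: [-0.027, 0.707, -0.027, -0.706]
force: [-0.3, -0.4, 0.3]
grip_width: 0.001
```

```bash
python3 - <<'E'
from m import *
a=viewer.capture("top");b=viewer.capture("scene");cv2.imwrite("pics/t5f.png",a);cv2.imwrite("pics/s5f.png",b)
dl=np.array([-.079,-.9969,0])*35
o=lambda *P:[np.array(p,float)/5+(242,140)-.4 for p in P]
L=o((318,207),(228,266));E=o((382,145),(322,183));W=[ray("scene",p,45)+dl for p in L]
E2=[ray("scene",p,36) for p in E]
meas("scene",b,[proj("scene",w) for w in W],E)
meas("top",a,[proj("top",w+[0,4,0]) for w in W],[proj("top",w+[0,2,0]) for w in E2])
# near-edge direction of panel vs fence face line, top view
g=a[:,:,0].astype(np.float32)
N=[np.array([595,70,45.]),np.array([581,-100,45.])]
q=[ray("top",p,45) for p in sub(g,*[proj("top",x) for x in N],3,0)];print("near edge",q,(q[0]-q[1])[0]/(q[0]-q[1])[1])
F=[np.array([711+30,180,61.]),np.array([716,-110,61.])]
q=[ray("top",p,61) for p in sub(g,*[proj("top",x) for x in F],4,0)];print("fence back",q,(q[0]-q[1])[0]/(q[0]-q[1])[1])
A=cv2.resize(a[140:290,170:470],None,fx=2.6,fy=2.6,interpolation=cv2.INTER_CUBIC);cv2.imwrite("pics/t5.png",A)
E
```

```text
scene line [ 583.8 -125.4   45. ] [ 659.1 -131.8   45. ] ang -0.085 edge ang -0.082 beyond edge 10.7
top line [ 584.4 -121.2   45. ] [ 659.8 -127.3   45. ] ang -0.080 edge ang -0.066 beyond edge 11.2
near edge [array([596.6,  69.9,  45. ]), array([ 582.7, -100.2,   45. ])] 0.08196233694037552
fence back [array([735.7, 180.2,  61. ]), array([ 712.5, -109.7,   61. ])] 0.08022917829242723
```

View pics/t5.png

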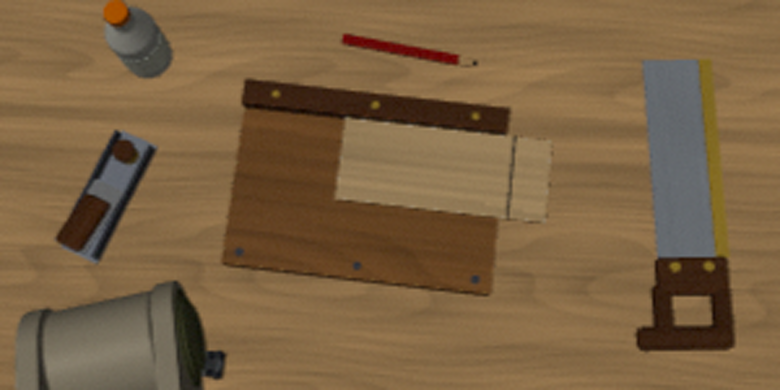

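The final view shows the panel flush to the fence with the line at (513,137)–(509,219), just past the board's right edge, and the four bystanders undisturbed. I'm handing in.

```bash
python3 -c "
from rig import finish_job
print(finish_job())"
```

```text
the job is handed in; nothing more can be done
None
```

The drawer side is against the fence with its pencilled cut line about 1 cm past the board's right-hand edge, and I have handed the job in. I pushed it square to the fence with shut fingers, slid it right along the fence by its left end, then pressed it once more against the fence (about 15 N) and withdrew. The last arm move ended at about 12.8 s.

- **Cut line:** the last pictures put it 10.7 mm (scene camera) and 11.2 mm (top camera) beyond the edge. Readings before the last press were 11.5 and 9.8 mm, so the spread is about 1 mm.
- **Edge fit:** one top-view fit of the board's right edge gave an angle of -0.066 rad, where the others gave about -0.08. That fit is the weakest number.
- **Along the fence:** the panel's near edge and the back of the fence agree in slope to 0.002 (0.082 against 0.080). No gap to the fence shows in the pictures.
- **Forces:** the highest reading on the tool was about 28 N, while pressing the panel to the fence the first time.
- **Bystanders:** the saw, plane, glue and pencil look unmoved in the last picture. I checked this by eye only.

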